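# Load a mould plate under the leaf spring of a press bed

## Task

Load the mould plate into the press bed: with the fingertips press its brass ledge down until the plate is flush with the bed and, keeping it pressed down, slide it under the gate bar and the brass leaf spring until it is fully home against the end stop and the lift plate pops up behind it. Only press and push the plate, do not grasp or lift it, and leave everything else on the table where it is.

Things in the scene. Friction and masses are not known exactly. Their poses are not given: they have to be found in the camera images.
- press_bed: Fixed wooden press bed: a straight channel 280 mm long, 105 mm wide. Origin under its centre at table height, z up, x = sliding direction from the open loading end (x = -140 mm) to the end stop. Bed surface 20 mm above the table (from x = -25 mm on); side rails 40 mm high, 16 mm thick, 73 mm apart inside. Gate bar, leaf spring and stop: see the points.
- gate (a point): Middle of the lower near edge of the brass gate bar across the channel: x = 40 mm of the press bed, 36.5 mm above the table. The bar is 10 mm thick along x, its top 52 mm above the table.
- stop (a point): Foot of the end stop's face (x = 120 mm of the press bed, at bed height). Wooden block, top 58 mm above the table. The brass leaf spring, 26 mm wide, comes from it back towards the gate and bends down to 31 mm above the table at x = 78 mm; its tip (x = 53 mm) is turned up.
- mould_plate: Loose mould plate 140 x 70 mm, 0.2 kg, lying on the raised lift plate. Origin: centre of its underside; z up, x towards its nose (the end nearer the gate). Dark wood, 14 mm thick, from x = -20 to 70 mm; brass thumb ledge, 8 mm thick, from x = -70 to -20 mm, so an upright 6 mm step at x = -20 mm can be pushed. Home: nose at the stop, origin at x = 50 mm of the press bed.
- ledge (a point): Middle of the top of the mould plate's brass thumb ledge, 25 mm behind the step. 36 mm above the table at the start (plate then too high for the gate), 28 mm when pressed flush (plate passes the gate with 2.5 mm to spare). With the plate home the step is still 10 mm short of the gate bar.
- lift_plate (a joint): Sprung steel plate under the mould plate, 105 x 68 mm, x = -130 to -25 mm of the press bed: 0 = up (top 28 mm above the table), 0.008 = down, flush with the bed. About 4 N starts it, 10 N holds it flush. It pops up by itself behind the mould plate once that is less than 5 mm from the stop and so clear of it.
- leaf (a joint): Lift angle of the brass leaf spring, rad: 0 at rest, about 0.07 with the mould plate under it. It presses on the plate with some 4 to 8 N and so drags on it; sliding the pressed plate takes about 5 N before the spring and 10 to 20 N under it.
- dish: Bystander: small white bowl, 72 mm across, 22 mm high, beside the press bed. Origin: centre of its underside.
- tamper: Bystander: brass hand tamper, 32 mm foot, 58 mm high, beside the press bed. Origin: centre of its underside.
- herb_block: Bystander: brown pressed block 60 x 35 x 22 mm, beside the press bed. Origin: centre of its underside.
- water_bottle: Bystander: clear bottle with a red cap, 64 mm across, 200 mm high. Origin: centre of its underside.
- mortar: Bystander: brass mortar, 94 mm across, 85 mm high. Origin: centre of its underside.
- phone: Bystander: black phone lying flat, 75 x 155 x 9 mm. Origin: centre of its underside.
- tea_cup: Bystander: white cup, 68 mm across, 55 mm high. Origin: centre of its underside.
Things that resemble listed ones, but are neither listed nor needed, are in the scene too. Of the things that look like the mould_plate, the largest one is meant.

How it is judged:
On the way, in this order (a step that is already met when the one before it is completed fails the run):
1. the fingers press the mould plate down with the lift plate under it, before it has gone under the gate bar (value of joint lift_plate above 0.006 m and x of mould_plate in the frame of press_bed below -0.022 m and contact force between the fingers and mould_plate above 3 N), for 0.05 s.
2. the fingers keep the mould plate pressed down while it passes under the leaf spring (x of mould_plate in the frame of press_bed between 0.008 and 0.04 m and value of joint lift_plate above 0.005 m and value of joint leaf above 0.02 rad and contact force between the fingers and mould_plate above 3 N), for 0.05 s.
At the end, for the whole second after the job is handed in: The mould plate lies flat on the bed (within 2.5 mm), under the lifted leaf spring, its nose within 5 mm of the end stop, at rest, and the lift plate has popped up behind it (within 2 mm of its upper end) (x of mould_plate in the frame of press_bed above 0.045 m and z of mould_plate in the frame of press_bed below 0.0225 m and angle between mould_plate's own z axis and vertical below 0.04 rad and value of joint leaf above 0.02 rad and value of joint lift_plate below 0.002 m and linear speed of mould_plate below 0.01 m/s); the robot touches nothing.
It fails at once if the mould plate is lifted, tipped up or drawn out of the channel backwards (z of mould_plate in the frame of press_bed above 0.038 m or angle between mould_plate's own z axis and vertical above 0.2 rad or x of mould_plate in the frame of press_bed below -0.085 m).
It fails at once if a bystander is moved by more than 30 mm (distance of any of dish, tamper, herb_block, water_bottle, mortar, phone, tea_cup from where it was at the start of the episode above 0.03 m).
It also fails if it takes over 38 s, if anything falls off the work surface, if the arm or the gripper's body presses on something with over 40 N, if the wrist force passes 120 N, or if a joint passes its speed limit or range.

## Robot

A 6-joint arm with a two-finger parallel gripper is mounted at the origin on the work surface. World frame = base frame: x ahead of the robot, y to its left, z up, the work surface at z = 0. Lengths are in m, angles in rad, forces in N, time in s.
With the tool pointing down it reaches from about 0.375 to 0.9 m from the base axis. Payload 3.1 kg.
Tool frame: the origin (TCP) lies midway between the tips of the shut fingers; the grasp point (between the pads) lies 19 mm behind it; x points along the fingers, y is the direction in which the jaws open and shut, and the axes are right-handed (so a half turn about x gives the same grasp; the last joint's range is limited). The gripper opens to 85 mm and grips with 20 to 120 N. Pads are 22 mm wide; open, the fingers measure 114 mm over their backs; the gripper's body (76 mm by 85 mm) begins 54 mm behind the grasp point. The pads swing forward as they close: fully open they stand 13 mm farther back than shut.
Start: joints at [-1.484, 0.527, 1.433, -0, 1.181, -0.178], TCP at [0.164, -0.603, 0.231] pointing down, gripper open.
Joint ranges: [-3.08, 3.08], [-0.75, 2.2], [0.22, 2.44], [-1.43, 4.57], [0, 2.65], [-2.85, 2.85]. Speed limits (rad/s): [2.79, 2.79, 3.14, 3.14, 3.14, 3.14].

## Interface

Orientations are given as a unit quaternion [x, y, z, w].
In Python, from station import manip gives the robot as it stands.
- The arm moves only by the tool carry_out, never from a script. Its argument "commands" is a list that holds one entry, the list of rows, each a list of 7 numbers: the shift along the tool's x, y, z in units of 25 mm (1.0 is 25 mm), then the turn, a rotation vector about the tool's x, y, z in units of 5 degrees (1.0 is 5 degrees), then the finger opening in mm, from 0 to 85.4. A call has exactly 5 rows; each row is the pose to reach, as a shift and turn from the pose commanded when the call began, along the tool's axes at that moment; what a row does not reach only later rows make up. A row lasts 1/10 s, in which the tool goes at most 50 mm and 8.59 degrees, less where a joint would pass 70% of its speed; a pose out of reach is approached as far as the arm can. A call with a gripper value outside its range is refused whole. The fingers move at their own pace and stop on an object; "force" is the grip in N (left out, the last holds). Time passes only in rows, so rows that repeat a pose let the fingers close, or fill a call up. It gives the time, the measured TCP pose, the force and the opening at its end, in the units of the state.
- manip.sense(): the state, without advancing time (a new reading comes with each control period).
- manip.snapshot(name): name is "scene" or "top"; returns a dict with "image" (420x560x3 uint8, red, green, blue), "fx", "fy", "cx", "cy" (pixels), "rvec" (rotation vector, rad) and "tvec" (3), from world to camera coordinates, as OpenCV has them. Camera axes: x right, y down, z forward; pixel columns grow to the right and rows downward; lengths in m; the calibration is good to about 2 mm. A picture is of the moment at which its call begins. There is no depth.
- manip.sign_off(): hands the job in, once; it reports no verdict.
The state is a dict: "t": time; "q": joint angles; "qd": joint speeds; "tau": joint torques, N m; "tcp_pos": TCP position; "tool_rot": TCP orientation; "force": force on the tool from outside, world axes, zero at the start; "ft_torque": the same for the moment, N m; "finger_gap": opening from 0.0 (shut) to 1.0 (fully open).
Only numpy, scipy, OpenCV 4.12 (cv2) and the standard library are available. Lean on these libraries where they do the work, as an engineer would, in place of code of your own. Each camera call takes 0.05 s, during which the arm holds its last target.

## Working session

There is one attempt and no reset: what is moved stays moved. The work goes in short steps, Python scripts to look and compute and a tool call to move; the robot and the scene stay as the last step left them, time stands still between calls to the robot, and variables do not carry over. Pictures are saved under pics/ and viewed, and the job is handed in when it is done.

Besides the shell and the picture viewer there is one more tool, called after "Emit:" by a JSON object that holds its "op" and its "data", one argument or row to a line. carry_out: Moves the arm, as the interface text tells. Its arguments: {"type":"object","properties":{"commands":{"type":"array"},"force":{"type":"number"}},"required":["commands"]}

```bash
ls; mkdir -p pics
python3 - <<'E'
from station import manip
import cv2,pickle
for n in("scene","top"):
    s=manip.snapshot(n); pickle.dump(s,open(n+".pkl","wb"))
    cv2.imwrite(f"pics/{n}0.png",s["image"][:,:,::-1])
    print(n,s["fx"],s["fy"],s["cx"],s["cy"],s["rvec"],s["tvec"])
print(manip.sense())
E
```

```text
pics
scene 411.7650738713086 411.7650738713086 283.16784794149146 212.60518965324823 [ 1.60803269  1.88566708 -0.81045309] [ 0.10863924 -0.29680335  1.50222214]
top 490.8606202280151 490.8606202280151 273.55998242770227 211.663483045557 [ 2.168682   -2.22542573  0.0663148 ] [-0.01083169  0.5342076   1.54978687]
{'t': 0.1, 'q': array([-1.48347768e+00,  5.28361882e-01,  1.43376120e+00,  1.28170184e-05,
        1.18141045e+00, -1.78521187e-01]), 'qd': array([ 0.00015331, -0.00415829, -0.00294409,  0.00060933,  0.00031692,
        0.00122324]), 'tau': array([-3.99679730e-04, -4.43305707e+01, -1.78585625e+01, -2.19366821e-04,
        3.83799139e-03,  5.51850874e-06]), 'tcp_pos': array([ 0.16416242, -0.60239459,  0.23044256]), 'tool_rot': array([ 0.70090486,  0.09439561, -0.70083393,  0.09302501]), 'force': array([0.97535949, 0.28510111, 0.23941517]), 'ft_torque': array([0.07777407, 0.00910222, 0.00445854]), 'finger_gap': 1.0013227840115193}
```

View pics/scene0.png

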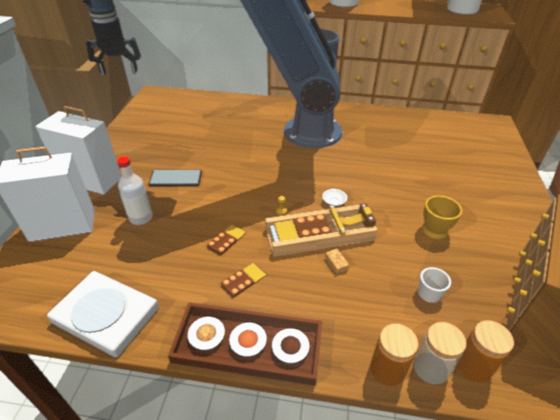

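View pics/top0.png

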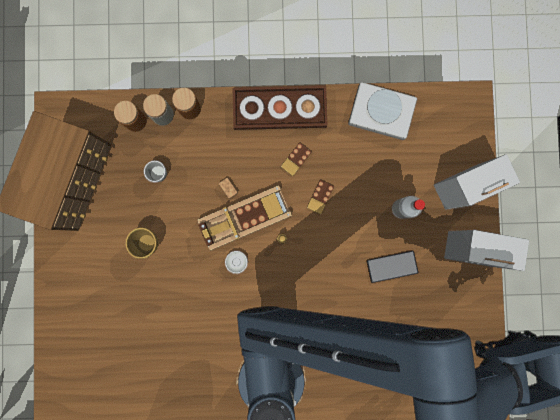

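Run:
```python
import cv2
a=cv2.imread("pics/top0.png")[170:270,185:305];cv2.imwrite("pics/topz.png",cv2.resize(a,None,fx=6,fy=6,interpolation=cv2.INTER_CUBIC))
a=cv2.imread("pics/scene0.png")[180:280,255:385];cv2.imwrite("pics/scz.png",cv2.resize(a,None,fx=6,fy=6,interpolation=cv2.INTER_CUBIC))
```

```text
(no output)
```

View pics/topz.png

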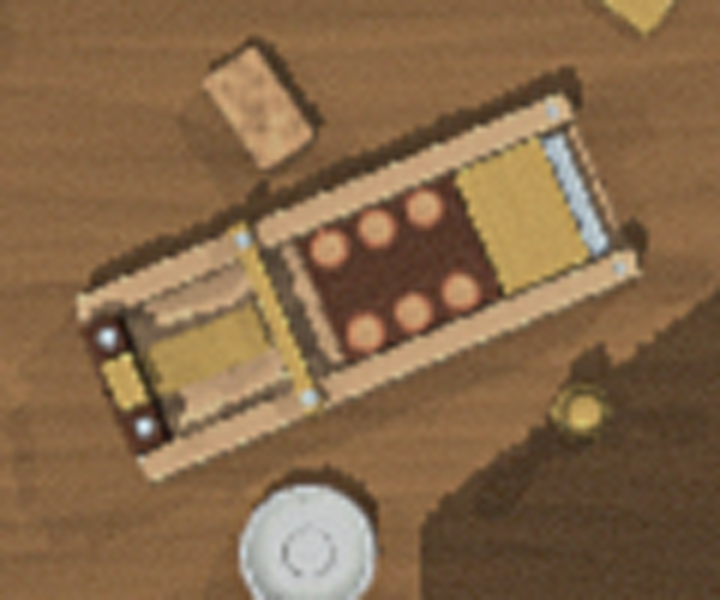

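View pics/scz.png

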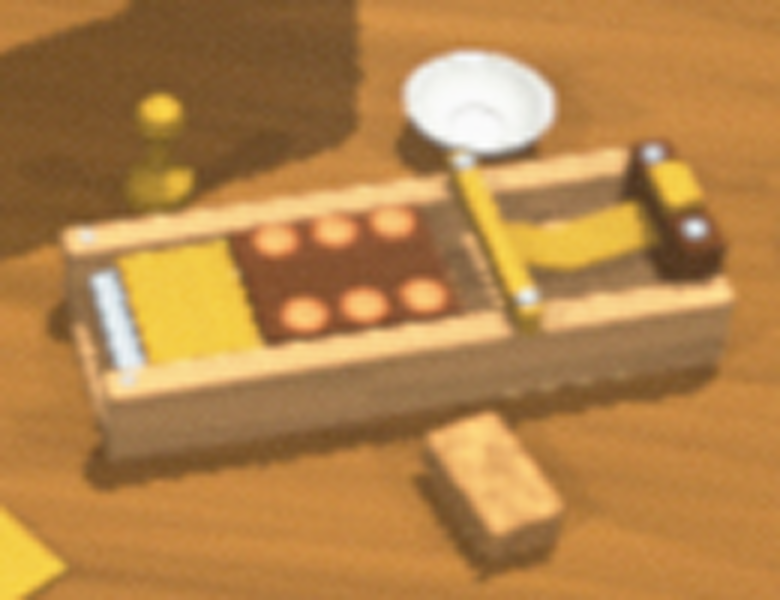

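```bash
cat > h.py <<'E'
import numpy as np,cv2,pickle
def ray(s,px,z):
    K=np.array([[s["fx"],0,s["cx"]],[0,s["fy"],s["cy"]],[0,0,1]])
    R=cv2.Rodrigues(np.array(s["rvec"],float))[0];t=np.array(s["tvec"],float)
    c=-R.T@t; u=cv2.undistortPoints(np.array([[px]],float),K,None)[0,0]
    d=R.T@np.array([u[0],u[1],1]); return c+d*(z-c[2])/d[2]
def load(n): return pickle.load(open(n+".pkl","rb"))
def proj(s,P):
    K=np.array([[s["fx"],0,s["cx"]],[0,s["fy"],s["cy"]],[0,0,1]])
    return cv2.projectPoints(np.array(P,float).reshape(-1,3),np.array(s["rvec"],float),np.array(s["tvec"],float),K,None)[0][:,0]
E
python3 - <<'E'
from h import *
T=load("top");S=load("scene")
zt=lambda p:((p[0]+.5)/6-.5+185,(p[1]+.5)/6-.5+170)
zs=lambda p:((p[0]+.5)/6-.5+255,(p[1]+.5)/6-.5+180)
top={'openU':(560,95),'openL':(638,272),'stopU':(78,298),'stopL':(152,482)}
sc={'openU':(110,400),'openL':(65,236),'stopU':(732,300)}
for k,p in top.items(): print(k,ray(T,zt(p),.04).round(4), ray(S,zs(sc[k]),.04).round(4) if k in sc else'')
c={k:ray(T,zt(p),.04) for k,p in top.items()}
for a,b in(('openU','stopU'),('openL','stopL'),('openU','openL'),('stopU','stopL')):
    d=c[b]-c[a];print(a,b,np.linalg.norm(d).round(4),np.degrees(np.arctan2(d[1],d[0])).round(2))
print(np.mean(list(c.values()),0))
E
```

```text
openU [ 0.6146 -0.0403  0.04  ] [ 0.6178 -0.0408  0.04  ]
openL [ 0.5208 -0.0786  0.04  ] [ 0.5237 -0.0775  0.04  ]
stopU [0.5147 0.2138 0.04  ] [0.5154 0.217  0.04  ]
stopL [0.418  0.1771 0.04  ] 
openU stopU 0.2731 111.46
openL stopL 0.2755 111.89
openU openL 0.1014 -157.81
stopU stopL 0.1034 -159.2
[0.51703249 0.06803186 0.04      ]
```

```bash
cat >> h.py <<'E'
C=np.array([.518,.0685]);YAW=np.radians(111.6)
U=np.array([np.cos(YAW),np.sin(YAW)]);V=np.array([-U[1],U[0]])
def tobed(p): return np.array([(p[:2]-C)@U,(p[:2]-C)@V])
def fromb(x,y,z): return np.append(C+U*x+V*y,z)
E
python3 - <<'E'
from h import *
T=load("top");S=load("scene")
zt=lambda p:((p[0]+.5)/6-.5+185,(p[1]+.5)/6-.5+170)
zs=lambda p:((p[0]+.5)/6-.5+255,(p[1]+.5)/6-.5+180)
for n,p,z in(('rear',(542,138),.036),('rear',(592,262),.036),('stepT',(457,172),.042),('stepT',(499,297),.042),('noseT',(303,240),.042),('noseT',(345,360),.042),
 ('gate',(232,225),.052),('gate',(318,408),.052),('screw',(553,111),.04),('screw',(620,267),.04),('leaftip',(265,330),.04),('stop',(85,328),.058),('stop',(135,455),.058)):
    print('top',n,(tobed(ray(T,zt(p),z))*1e3).round(1))
for n,p,z in(('rear',(120,272),.036),('rear',(145,362),.036),('stepT',(232,236),.042),('stepT',(264,344),.042),('noseT',(418,208),.042),('noseT',(458,308),.042),
 ('screw',(87,236),.04),('screw',(127,378),.04),('gscrew',(463,160),.052),('gscrew',(527,297),.052)):
    print('sc',n,(tobed(ray(S,zs(p),z))*1e3).round(1))
for n,P in(('dish',(.0,0)),):pass
print(fromb(-.14,0,0),fromb(.14,0,0))
E
```

```text
top rear [-119.3  -33. ]
top rear [-117.9   37.2]
top stepT [-71.2 -33.5]
top stepT [-65.8  35.2]
top noseT [ 16.6 -32.2]
top noseT [20.8 34. ]
top gate [ 47. -53.]
top gate [42.8 51.7]
top screw [-130.   -43.5]
top screw [-130.1   45.5]
top leaftip [53.1  3.1]
top stop [136.8 -33.1]
top stop [138.3  37.3]
sc rear [-117.7   24.9]
sc rear [-118.6  -30.8]
sc stepT [-65.4  30.8]
sc stepT [-68.  -36.7]
sc noseT [21.2 30.9]
sc noseT [ 19.6 -33.6]
sc screw [-128.2   46.4]
sc screw [-128.8  -41.9]
sc gscrew [46.7 47.2]
sc gscrew [ 46.8 -42.7]
[ 0.56953744 -0.06166871  0.        ] [0.46646256 0.19866871 0.        ]
```

```bash
cat >> h.py <<'E'
C=C+V*.0015
from scipy.spatial.transform import Rotation as Ro
def Rt(sgn=1):
    x=np.array([0,0,-1.]);y=sgn*np.append(V,0);return Ro.from_matrix(np.c_[x,y,np.cross(x,y)])
def cmd(p0,q0,p,R):
    R0=Ro.from_quat(q0);return (R0.inv().apply(p-p0)/.025).round(3),(np.degrees((R0.inv()*R).as_rotvec())/5).round(3)
E
python3 - <<'E'
from h import *
from station import manip
s=manip.sense();R0=Ro.from_quat(s['tool_rot']);print(R0.as_matrix().round(3))
for sg in(1,-1):print(sg,cmd(s['tcp_pos'],s['tool_rot'],fromb(-.0815,0,.1),Rt(sg)))
print(fromb(-.0815,0,.1))
T=load("top")
print('bottle',ray(T,(420,205),.2)); print('tamper',ray(T,(282,238),.05))
E
```

```text
[[-0.     0.263 -0.965]
 [ 0.002 -0.965 -0.263]
 [-1.    -0.002 -0.   ]]
1 (array([  5.261, -18.918, -21.007]), array([1.6726e+01, 1.3000e-02, 2.1000e-02]))
-1 (array([  5.261, -18.918, -21.007]), array([-1.9274e+01, -2.1000e-02,  1.3000e-02]))
[ 0.54660749 -0.00782897  0.1       ]
bottle [ 0.53195681 -0.43588916  0.2       ]
tamper [ 0.44928332 -0.04844233  0.05      ]
```

Emit:
{"op": "carry_out", "data": {
  "commands": [
    [[0, -1.3, -1.5, -1.4, 0, 0, 0], [0, -2.6, -3.0, -2.8, 0, 0, 0], [0, -3.9, -4.4, -4.2, 0, 0, 0], [0, -5.2, -5.8, -5.6, 0, 0, 0], [0, -6.5, -7.3, -7.0, 0, 0, 0]]
  ]
}}

```text
t: 0.6
tcp_pos: [0.298, -0.3964, 0.231]
tool_rot: [0.64, 0.302, -0.64, 0.301]
force: [0.8, 0.4, -0.2]
finger_gap: 0.14
```

```bash
cat > g.py <<'E'
import sys
from h import *
from station import manip
x,y,z=map(float,sys.argv[1:4])
s=manip.sense();print('q',s['q'].round(3),'p',s['tcp_pos'].round(4),'F',np.array(s['force']).round(1),'gap',round(s['finger_gap'],3),'t',s['t'])
print('bed',(tobed(s['tcp_pos'])*1e3).round(1),cmd(s['tcp_pos'],s['tool_rot'],fromb(x,y,z),Rt(-1)))
E
python3 g.py -.0815 0 .231
```

```text
q [-1.152  0.355  1.75   0.     1.037 -0.462] p [ 0.298  -0.3964  0.231 ] F [ 0.8  0.4 -0.2] gap 0.14 t 0.6
bed [-351.3  374.2] (array([ 9.0000e-03, -2.2260e+00, -1.8317e+01]), array([-1.2227e+01, -8.0000e-03,  4.0000e-03]))
```

Emit:
{"op": "carry_out", "data": {
  "commands": [
    [[0, -0.2, -1.8, -1.3, 0, 0, 0], [0, -0.4, -3.6, -2.6, 0, 0, 0], [0, -0.7, -5.4, -3.9, 0, 0, 0], [0, -0.9, -7.2, -5.2, 0, 0, 0], [0, -1.1, -9.0, -6.5, 0, 0, 0]]
  ]
}}

```text
t: 1.1
tcp_pos: [0.4209, -0.2059, 0.2312]
tool_rot: [-0.53, -0.469, 0.53, -0.468]
force: [1.4, -0.4, 0.2]
finger_gap: 0.002
```

```bash
python3 g.py -.0815 0 .231
```

```text
q [-0.694  0.318  1.812  0.     1.011 -0.572] p [ 0.4209 -0.2059  0.2312] F [ 1.4 -0.4  0.2] gap 0.002 t 1.1
bed [-219.4  189.8] (array([ 8.000e-03,  4.021e+00, -8.480e+00]), array([-5.724e+00, -3.000e-03,  3.000e-03]))
```

Emit:
{"op": "carry_out", "data": {
  "commands": [
    [[0, 0.8, -1.7, -1.2, 0, 0, 0], [0, 1.6, -3.4, -2.4, 0, 0, 0], [0, 2.4, -5.1, -3.6, 0, 0, 0], [0, 3.2, -6.8, -4.8, 0, 0, 0], [0, 4.02, -8.48, -5.72, 0, 0, 0]]
  ]
}}

```text
t: 1.6
tcp_pos: [0.5474, -0.0082, 0.231]
tool_rot: [0.398, 0.585, -0.398, 0.584]
force: [0.4, -0.4, 0.4]
finger_gap: 0.0
```

```bash
python3 g.py -.0815 0 .055
```

```text
q [-0.219  0.424  1.628 -0.     1.09  -0.595] p [ 0.5474 -0.0082  0.231 ] F [ 0.4 -0.4  0.4] gap 0.0 t 1.6
bed [-82.1  -0.6] (array([ 7.041, -0.018, -0.024]), array([-0.008, -0.003,  0.008]))
```

Emit:
{"op": "carry_out", "data": {
  "commands": [
    [[1.5, 0, 0, 0, 0, 0, 0], [3.0, 0, 0, 0, 0, 0, 0], [4.5, 0, 0, 0, 0, 0, 0], [6.0, 0, 0, 0, 0, 0, 0], [7.0, 0, 0, 0, 0, 0, 0]]
  ]
}}

```text
t: 2.1
tcp_pos: [0.5454, -0.0097, 0.0536]
tool_rot: [0.398, 0.585, -0.399, 0.583]
force: [1.0, 0.1, 1.3]
finger_gap: 0.002
```

```bash
python3 g.py -.0815 0 .038
python3 - <<'E'
from station import manip
import cv2,numpy as np,pickle
I=[]
for n,(r,c) in(("scene",(150,240)),("top",(160,185))):
    s=manip.snapshot(n); pickle.dump(s,open(n+"1.pkl","wb"))
    I.append(cv2.resize(s["image"][r:r+120,c:c+150,::-1],None,fx=2.6,fy=2.6,interpolation=cv2.INTER_CUBIC) if 0 else cv2.resize(s["image"][r:r+130,c:c+130,::-1],None,fx=3,fy=3,interpolation=cv2.INTER_CUBIC))
cv2.imwrite("pics/p1.png",np.hstack(I))
E
```

```text
q [-0.223  0.694  1.764 -0.     0.687 -0.595] p [ 0.5454 -0.0097  0.0536] F [1.  0.1 1.3] gap 0.002 t 2.1
bed [-82.8   1.8] (array([ 0.624,  0.075, -0.051]), array([-0.051, -0.024,  0.037]))
```

View pics/p1.png

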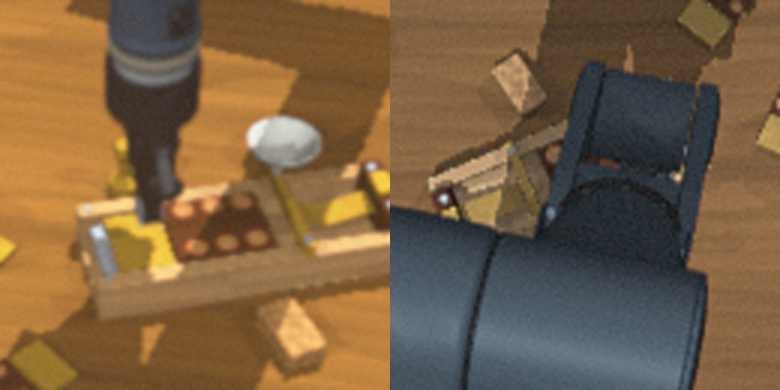

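The scene view shows the shut fingertips (zoom about 150,215) over the brass ledge, just behind the dark step. The top view is blocked by the arm. Next I press down.

Emit:
{"op": "carry_out", "data": {
  "commands": [
    [[0.3, 0, 0, 0, 0, 0, 0], [0.6, 0, 0, 0, 0, 0, 0], [0.75, 0, 0, 0, 0, 0, 0], [0.8, 0, 0, 0, 0, 0, 0], [0.85, 0, 0, 0, 0, 0, 0]]
  ]
}}

```text
t: 2.7
tcp_pos: [0.5473, -0.0103, 0.0357]
tool_rot: [0.399, 0.583, -0.399, 0.584]
force: [-0.6, -0.9, 1.8]
finger_gap: -0.004
```

```bash
python3 g.py -.0815 0 .028
```

```text
q [-0.223  0.727  1.768  0.     0.646 -0.595] p [ 0.5473 -0.0103  0.0357] F [-0.6 -0.9  1.8] gap -0.004 t 2.7
bed [-84.    0.2] (array([ 0.307,  0.008, -0.102]), array([-0.055,  0.008, -0.012]))
```

Emit:
{"op": "carry_out", "data": {
  "commands": [
    [[0.06, 0, 0, 0, 0, 0, 0], [0.12, 0, 0, 0, 0, 0, 0], [0.18, 0, 0, 0, 0, 0, 0], [0.24, 0, 0, 0, 0, 0, 0], [0.28, 0, 0, 0, 0, 0, 0]]
  ]
}}

```text
t: 3.2
tcp_pos: [0.5473, -0.0103, 0.0285]
tool_rot: [0.399, 0.584, -0.399, 0.584]
force: [-1.1, 0.4, 7.0]
finger_gap: -0.005
```

```bash
python3 g.py -.0815 0 .028
```

```text
q [-0.223  0.74   1.77  -0.     0.631 -0.595] p [ 0.5473 -0.0103  0.0285] F [-1.1  0.4  7. ] gap -0.005 t 3.2
bed [-84.    0.2] (array([ 0.02 ,  0.008, -0.102]), array([-0.054,  0.007, -0.009]))
```

Emit:
{"op": "carry_out", "data": {
  "commands": [
    [[0.02, 0, 0, 0, 0, 0, 0], [0.04, 0, 0, 0, 0, 0, 0], [0.06, 0, 0, 0, 0, 0, 0], [0.06, 0, 0, 0, 0, 0, 0], [0.06, 0, 0, 0, 0, 0, 0]]
  ]
}}

```text
t: 3.7
tcp_pos: [0.5473, -0.0103, 0.028]
tool_rot: [0.399, 0.583, -0.399, 0.584]
force: [-1.2, 0.0, 13.4]
finger_gap: 0.001
```

```bash
python3 g.py -.0815 0 .028
```

```text
q [-0.223  0.74   1.77  -0.     0.63  -0.595] p [ 0.5473 -0.0103  0.028 ] F [-1.2  0.  13.4] gap 0.001 t 3.7
bed [-84.    0.2] (array([ 0.   ,  0.008, -0.102]), array([-0.052,  0.01 , -0.013]))
```

Emit:
{"op": "carry_out", "data": {
  "commands": [
    [[0.02, 0, -0.04, 0, 0, 0, 0], [0.02, 0, -0.1, 0, 0, 0, 0], [0.02, 0, -0.16, 0, 0, 0, 0], [0.02, 0, -0.22, 0, 0, 0, 0], [0.02, 0, -0.28, 0, 0, 0, 0]]
  ]
}}

```text
t: 4.2
tcp_pos: [0.5474, -0.0064, 0.028]
tool_rot: [0.399, 0.581, -0.398, 0.587]
force: [-0.1, -9.0, 11.6]
finger_gap: 0.001
```

```bash
python3 g.py -.0815 0 .028
```

```text
q [-0.214  0.739  1.774 -0.005  0.62  -0.584] p [ 0.5474 -0.0064  0.028 ] F [-0.1 -9.  11.6] gap 0.001 t 4.2
bed [-80.4  -1.3] (array([ 0.002, -0.05 ,  0.044]), array([-0.037,  0.074, -0.055]))
```

Emit:
{"op": "carry_out", "data": {
  "commands": [
    [[0, 0, -0.1, 0, 0, 0, 0], [0, 0, -0.2, 0, 0, 0, 0], [0, 0, -0.3, 0, 0, 0, 0], [0, 0, -0.4, 0, 0, 0, 0], [0, 0, -0.5, 0, 0, 0, 0]]
  ]
}}

```text
t: 4.7
tcp_pos: [0.5432, 0.0052, 0.028]
tool_rot: [0.399, 0.581, -0.398, 0.587]
force: [-0.3, -9.0, 13.4]
finger_gap: 0.0
```

```bash
python3 g.py -.0615 0 .028
```

```text
q [-0.195  0.736  1.786 -0.005  0.611 -0.564] p [0.5432 0.0052 0.028 ] F [-0.3 -9.  13.4] gap 0.0 t 4.7
bed [-68.2  -1.7] (array([-0.   , -0.067, -0.267]), array([-0.036,  0.079, -0.063]))
```

Emit:
{"op": "carry_out", "data": {
  "commands": [
    [[0, -0.02, -0.16, 0, 0, 0, 0], [0, -0.03, -0.32, 0, 0, 0, 0], [0, -0.04, -0.48, 0, 0, 0, 0], [0, -0.05, -0.64, 0, 0, 0, 0], [0, -0.06, -0.8, 0, 0, 0, 0]]
  ]
}}

```text
t: 5.2
tcp_pos: [0.5357, 0.0241, 0.0281]
tool_rot: [0.4, 0.58, -0.398, 0.588]
force: [1.0, -5.4, 10.3]
finger_gap: -0.004
```

```bash
python3 g.py -.0315 0 .028;  python3 - <<'E'
from station import manip
import cv2,numpy as np
I=[]
for n,(r,c) in(("scene",(160,250)),("top",(160,185))):
    s=manip.snapshot(n)
    I.append(cv2.resize(s["image"][r:r+130,c:c+130,::-1],None,fx=3,fy=3,interpolation=cv2.INTER_CUBIC))
cv2.imwrite("pics/p2.png",np.hstack(I))
E
```

```text
q [-0.163  0.731  1.805 -0.003  0.594 -0.533] p [0.5357 0.0241 0.0281] F [ 1.  -5.4 10.3] gap -0.004 t 5.2
bed [-47.9  -1.6] (array([-0.003, -0.068, -0.654]), array([-0.045,  0.078, -0.095]))
```

View pics/p2.png

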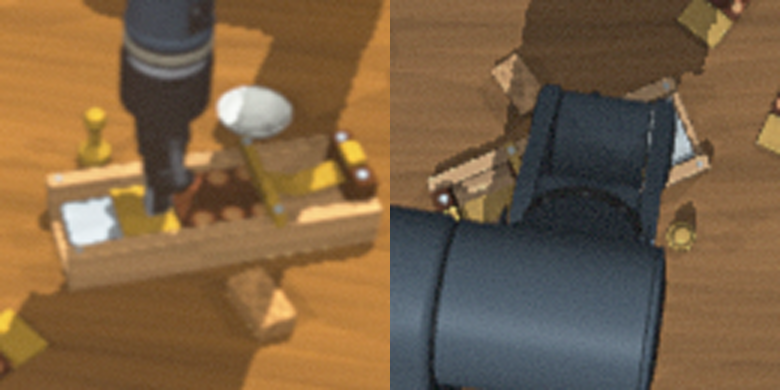

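The scene view shows the plate flush and moved forward: bare lift plate at about (90,220), and the fingers at the step at about (165,205). The nose is now entering the gate.

Emit:
{"op": "carry_out", "data": {
  "commands": [
    [[0.02, -0.02, -0.16, 0, 0, 0, 0], [0.03, -0.02, -0.32, 0, 0, 0, 0], [0.03, -0.03, -0.48, 0, 0, 0, 0], [0.03, -0.03, -0.64, 0, 0, 0, 0], [0.03, -0.04, -0.8, 0, 0, 0, 0]]
  ]
}}

```text
t: 5.8
tcp_pos: [0.5291, 0.0416, 0.028]
tool_rot: [0.4, 0.579, -0.397, 0.589]
force: [2.8, -9.8, 14.6]
finger_gap: -0.001
```

```bash
python3 g.py 0.019 0 .028
```

```text
q [-0.131  0.727  1.822 -0.005  0.578 -0.501] p [0.5291 0.0416 0.028 ] F [ 2.8 -9.8 14.6] gap -0.001 t 5.8
bed [-29.2  -1.9] (array([-0.017, -0.083, -1.926]), array([-0.039,  0.104, -0.127]))
```

Emit:
{"op": "carry_out", "data": {
  "commands": [
    [[0, -0.01, -0.14, 0, 0, 0, 0], [0, -0.02, -0.28, 0, 0, 0, 0], [0, -0.02, -0.42, 0, 0, 0, 0], [0, -0.03, -0.56, 0, 0, 0, 0], [0, -0.03, -0.7, 0, 0, 0, 0]]
  ]
}}

```text
t: 6.3
tcp_pos: [0.5236, 0.0558, 0.028]
tool_rot: [0.4, 0.578, -0.397, 0.59]
force: [3.8, -15.5, 13.7]
finger_gap: 0.003
```

```bash
python3 g.py 0.019 0 .028
```

```text
q [-0.104  0.724  1.834 -0.008  0.566 -0.471] p [0.5236 0.0558 0.028 ] F [  3.8 -15.5  13.7] gap 0.003 t 6.3
bed [-13.9  -2. ] (array([-0.015, -0.085, -1.314]), array([-0.028,  0.135, -0.147]))
```

Emit:
{"op": "carry_out", "data": {
  "commands": [
    [[0, -0.01, -0.14, 0, 0, 0, 0], [0, -0.02, -0.28, 0, 0, 0, 0], [0, -0.02, -0.42, 0, 0, 0, 0], [0, -0.03, -0.56, 0, 0, 0, 0], [0, -0.03, -0.7, 0, 0, 0, 0]]
  ]
}}

```text
t: 6.8
tcp_pos: [0.517, 0.0726, 0.0281]
tool_rot: [0.4, 0.578, -0.396, 0.59]
force: [5.5, -15.1, 13.7]
finger_gap: -0.0
```

```bash
python3 g.py 0.019 0 .028
```

```text
q [-0.072  0.722  1.846 -0.008  0.556 -0.441] p [0.517  0.0726 0.0281] F [  5.5 -15.1  13.7] gap -0.0 t 6.8
bed [ 4.2 -2. ] (array([-0.005, -0.083, -0.594]), array([-0.029,  0.129, -0.161]))
```

Emit:
{"op": "carry_out", "data": {
  "commands": [
    [[0, 0, -0.1, 0, 0, 0, 0], [0, -0.01, -0.2, 0, 0, 0, 0], [0, -0.01, -0.3, 0, 0, 0, 0], [0, -0.02, -0.4, 0, 0, 0, 0], [0, -0.02, -0.48, 0, 0, 0, 0]]
  ]
}}

```text
t: 7.3
tcp_pos: [0.5123, 0.084, 0.0281]
tool_rot: [0.4, 0.578, -0.396, 0.59]
force: [5.0, -13.8, 13.8]
finger_gap: -0.0
```

```bash
python3 g.py 0.019 0 .028
```

```text
q [-0.051  0.72   1.854 -0.007  0.55  -0.419] p [0.5123 0.084  0.0281] F [  5.  -13.8  13.8] gap -0.0 t 7.3
bed [16.5 -1.9] (array([-0.   , -0.077, -0.101]), array([-0.032,  0.122, -0.168]))
```

Now slowly until the stop is felt.

Emit:
{"op": "carry_out", "data": {
  "commands": [
    [[0, 0, -0.03, 0, 0, 0, 0], [0, 0, -0.06, 0, 0, 0, 0], [0, 0, -0.09, 0, 0, 0, 0], [0, 0, -0.12, 0, 0, 0, 0], [0, 0, -0.15, 0, 0, 0, 0]]
  ]
}}

```text
t: 7.8
tcp_pos: [0.5108, 0.0875, 0.028]
tool_rot: [0.4, 0.578, -0.396, 0.59]
force: [5.3, -13.7, 13.5]
finger_gap: 0.003
```

```bash
python3 g.py 0.019 0 .028;  python3 - <<'E'
from station import manip
import cv2,numpy as np
s=manip.snapshot("scene")
r,c=160,250
cv2.imwrite("pics/p3.png",cv2.resize(s["image"][r:r+120,c:c+140,::-1],None,fx=5,fy=5,interpolation=cv2.INTER_CUBIC))
E
```

```text
q [-0.044  0.719  1.856 -0.007  0.549 -0.412] p [0.5108 0.0875 0.028 ] F [  5.3 -13.7  13.5] gap 0.003 t 7.8
bed [20.3 -1.8] (array([ 0.001, -0.072,  0.052]), array([-0.032,  0.119, -0.165]))
```

View pics/p3.png

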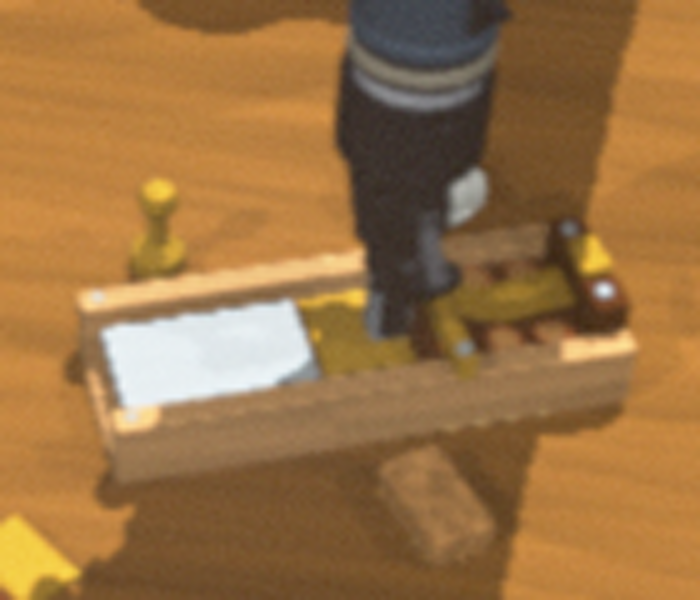

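The plate is nearly home under the gate and leaf. The dark plate sits by the stop block at about (540,325), and the lift plate is bare but may not have popped yet. The stop hasn't been felt, so I'm pushing on gently.

Emit:
{"op": "carry_out", "data": {
  "commands": [
    [[0, 0, -0.03, 0, 0, 0, 0], [0, 0, -0.06, 0, 0, 0, 0], [0, 0, -0.09, 0, 0, 0, 0], [0, 0, -0.12, 0, 0, 0, 0], [0, 0, -0.12, 0, 0, 0, 0]]
  ]
}}

```text
t: 8.35
tcp_pos: [0.5105, 0.0887, 0.0281]
tool_rot: [0.399, 0.578, -0.396, 0.591]
force: [6.7, -21.4, 13.6]
finger_gap: -0.001
```

```bash
python3 g.py 0.019 0 .028
```

```text
q [-0.041  0.719  1.857 -0.011  0.547 -0.407] p [0.5105 0.0887 0.0281] F [  6.7 -21.4  13.6] gap -0.001 t 8.35
bed [21.5 -1.9] (array([ 0.003, -0.076,  0.101]), array([-0.013,  0.146, -0.167]))
```

Emit:
{"op": "carry_out", "data": {
  "commands": [
    [[0, 0, -0.03, 0, 0, 0, 0], [0, 0, -0.06, 0, 0, 0, 0], [0, 0, -0.08, 0, 0, 0, 0], [0, 0, -0.08, 0, 0, 0, 0], [0, 0, -0.08, 0, 0, 0, 0]]
  ]
}}

```text
t: 8.85
tcp_pos: [0.5106, 0.0889, 0.0281]
tool_rot: [0.399, 0.577, -0.396, 0.592]
force: [5.9, -29.7, 12.1]
finger_gap: -0.001
```

```bash
python3 g.py 0.019 0 .028;  python3 - <<'E'
from station import manip
import cv2,numpy as np
s=manip.snapshot("scene")
r,c=160,250
cv2.imwrite("pics/p4.png",cv2.resize(s["image"][r:r+120,c:c+140,::-1],None,fx=5,fy=5,interpolation=cv2.INTER_CUBIC))
E
```

```text
q [-0.039  0.719  1.857 -0.015  0.546 -0.403] p [0.5106 0.0889 0.0281] F [  5.9 -29.7  12.1] gap -0.001 t 8.85
bed [21.7 -2.1] (array([ 0.004, -0.084,  0.108]), array([-0.001,  0.172, -0.171]))
```

View pics/p4.png

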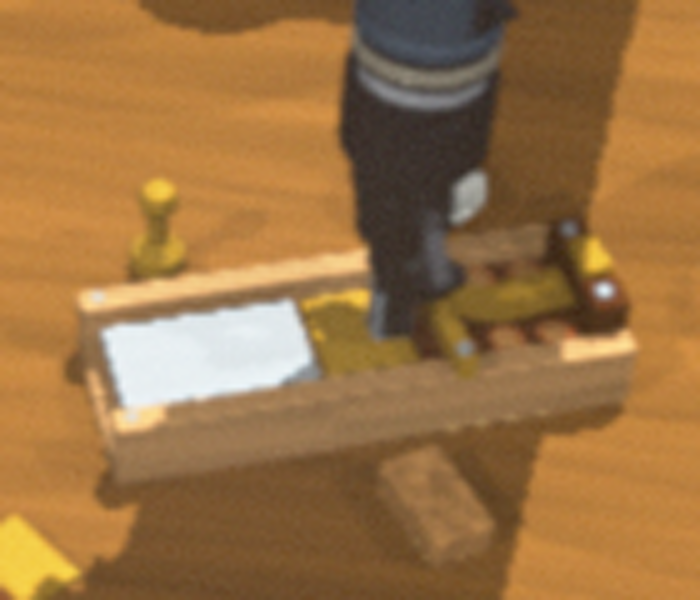

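Home against the stop: the axial force rose 8 N over 0.2 mm of motion. I'll ease off the push and press together, then go up.

Emit:
{"op": "carry_out", "data": {
  "commands": [
    [[-0.03, 0, 0.06, 0, 0, 0, 0], [-0.06, 0, 0.12, 0, 0, 0, 0], [-0.1, 0, 0.16, 0, 0, 0, 0], [-0.2, 0, 0.2, 0, 0, 0, 0], [-0.4, 0, 0.24, 0, 0, 0, 0]]
  ]
}}

```text
t: 9.4
tcp_pos: [0.5072, 0.088, 0.0352]
tool_rot: [0.4, 0.581, -0.398, 0.586]
force: [1.2, -0.6, -0.1]
finger_gap: -0.001
```

```bash
python3 g.py 0.019 0 .028
```

```text
q [-0.045  0.705  1.856 -0.003  0.573 -0.414] p [0.5072 0.088  0.0352] F [ 1.2 -0.6 -0.1] gap -0.001 t 9.4
bed [22.1  1.4] (array([0.287, 0.055, 0.123]), array([-0.058,  0.049, -0.069]))
```

Emit:
{"op": "carry_out", "data": {
  "commands": [
    [[-0.6, 0, 0.1, 0, 0, 0, 0], [-1.8, 0, 0.1, 0, 0, 0, 0], [-3.4, 0, 0.1, 0, 0, 0, 0], [-5.2, 0, 0.1, 0, 0, 0, 0], [-7.0, 0, 0.1, 0, 0, 0, 0]]
  ]
}}

```text
t: 9.9
tcp_pos: [0.5033, 0.0876, 0.2114]
tool_rot: [0.399, 0.584, -0.399, 0.583]
force: [0.5, -0.8, -0.4]
finger_gap: -0.001
```

Emit:
{"op": "carry_out", "data": {
  "commands": [
    [[0, 0, 1.8, 0, 0, 0, 0], [0, 0, 3.6, 0, 0, 0, 0], [0, 0, 5.4, 0, 0, 0, 0], [0, 0, 7.2, 0, 0, 0, 0], [0, 0, 8.5, 0, 0, 0, 0]]
  ]
}}

```text
t: 10.4
tcp_pos: [0.582, -0.1132, 0.21]
tool_rot: [0.399, 0.583, -0.399, 0.584]
force: [0.3, 0.5, 0.5]
finger_gap: -0.0
```

```bash
python3 g.py 0.019 0 .028;  python3 - <<'E'
from station import manip
import cv2,numpy as np,pickle
I=[]
for n,(r,c) in(("scene",(175,258)),("top",(165,185))):
    s=manip.snapshot(n);pickle.dump(s,open(n+"9.pkl","wb"));cv2.imwrite(f"pics/{n}9.png",s["image"][:,:,::-1])
    cv2.imwrite(f"pics/{n}9z.png",cv2.resize(s["image"][r:r+100,c:c+130,::-1],None,fx=6,fy=6,interpolation=cv2.INTER_CUBIC))
E
```

```text
q [-0.38   0.509  1.538 -0.     1.094 -0.751] p [ 0.582  -0.1132  0.21  ] F [0.3 0.5 0.5] gap -0.0 t 10.4
bed [-192.5    5.8] (array([ 7.272,  0.177, -8.467]), array([-0.072,  0.01 , -0.005]))
```

View pics/scene9z.png

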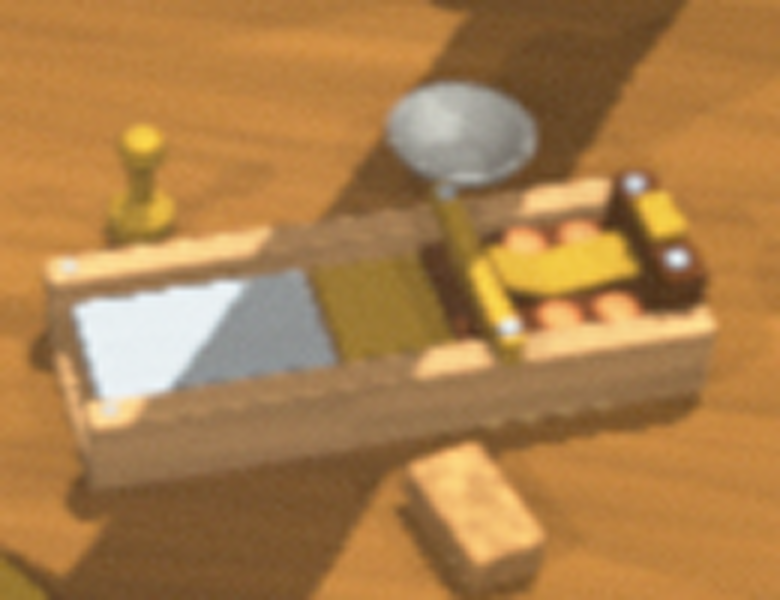

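View pics/top9z.png

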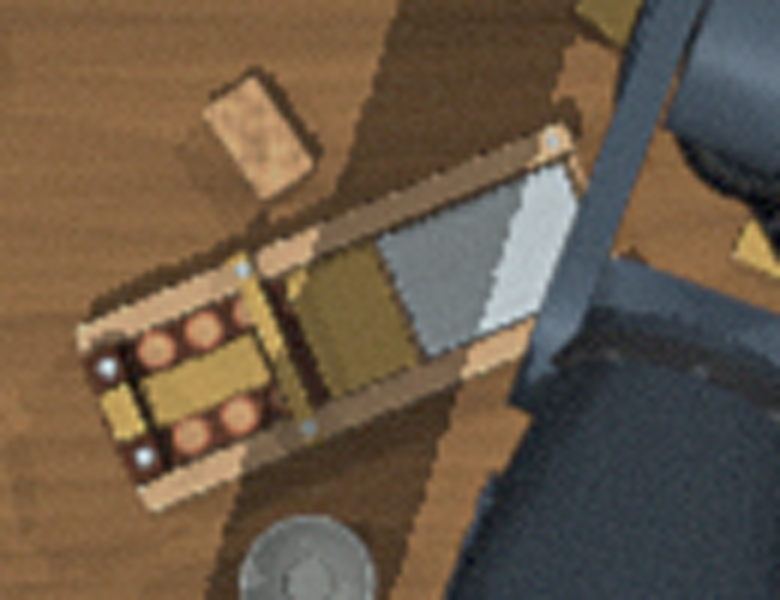

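View pics/top9.png

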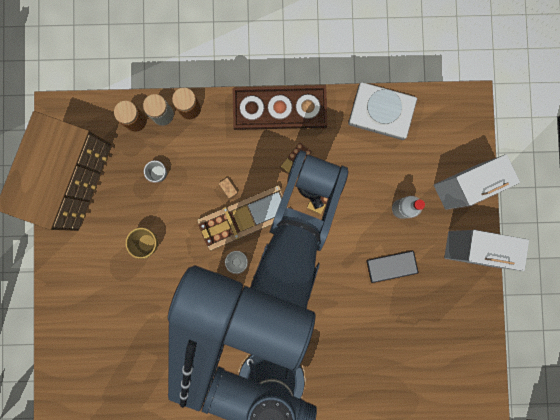

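Run:
```python
from h import *
T=load("top9");S=load("scene9")
zt=lambda p:((p[0]+.5)/6-.5+185,(p[1]+.5)/6-.5+165)
zs=lambda p:((p[0]+.5)/6-.5+258,(p[1]+.5)/6-.5+175)
for n,p,z in(('rear',(378,243),.028),('rear',(422,358),.028),('stepfoot',(290,290),.028),('stepTop',(327,398),.034)): print('top',n,(tobed(ray(T,zt(p),z))*1e3).round(1))
for n,p,z in(('rear',(318,267),.028),('rear',(343,362),.028),('step',(422,258),.03),('step',(452,340),.03)): print('sc',n,(tobed(ray(S,zs(p),z))*1e3).round(1))
for z in(.02,.028):
  for x,y in((-.13,.034),(-.025,.034),(-.025,-.034)): print(z,x,y,((proj(S,fromb(x,y,z))[0]-[258,175]+.5)*6-.5).round(0),((proj(T,fromb(x,y,z))[0]-[185,165]+.5)*6-.5).round(0))
```

```text
top rear [-24.7 -32.5]
top rear [-22.3  32.3]
top stepfoot [ 27.6 -27.9]
top stepTop [31.4 32.3]
sc rear [-15.5  32.8]
sc rear [-20.9 -27.3]
sc step [31.8 26.6]
sc step [ 29.  -26.3]
0.02 -0.13 0.034 [ 70. 315.] [611. 282.]
0.02 -0.025 0.034 [296. 281.] [428. 359.]
0.02 -0.025 -0.034 [337. 387.] [378. 241.]
0.028 -0.13 0.034 [ 70. 302.] [612. 281.]
0.028 -0.025 0.034 [297. 268.] [428. 359.]
0.028 -0.025 -0.034 [338. 374.] [378. 240.]
```

```bash
python3 -c "
from station import manip
print(manip.sign_off())"
```

```text
the job is handed in; nothing more can be done
None
```

I loaded the mould plate into the press bed and handed the job in at about 10.5 s. Sign-off reports no verdict, so the result below rests on my own checks.

**What I did:** I shut the fingers and pressed the brass ledge down to 28 mm above the table, with about 13 N. Keeping that pressure, I pushed the step under the gate bar and the leaf spring until the plate met the end stop. There the push rose from about 15 N to 30 N with hardly any further movement. I then eased off and withdrew the arm.

**Last checks:**
- **Plate position:** in the camera views the step is at about x = 30 mm of the bed and the ledge's rear edge at about -21 mm. Both match the home position of 30 mm and -20 mm. Single readings scattered by up to 5 mm, so the force at the stop is the firmer evidence.
- **Lift plate:** its rear corner in the scene view matches the raised height of 28 mm. The flush height would have put it about 13 pixels off in the enlarged picture.
- **Leaf spring:** the plate is under the leaf in both views. I did not measure the leaf angle.
- **Surroundings:** the bystanders look unmoved by eye, and the dish is at the same pixel as before. The robot touches nothing, with the force reading near 0.

**Disagreement:** while sliding, the measured finger position sat up to 2 mm off the channel's centre line, with a small sideways force. This did not stop the plate.

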